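# Pop the fuse hatch and reset the slip pump

## Task

The slip pump has tripped: on the control box with the smaller hatch, press that hatch in once at its free edge with a fingertip, take the finger away and watch for a second that it pops wide open and stays open by itself. Then press the reset button under it all the way down and let it come back up, leaving the hatch open. Grasp nothing, keep the larger hatch on the other box shut, and leave the loose things on the bench where they are.

Things in the scene. Friction and masses are not known exactly. Their poses are not given: they have to be found in the camera images.
- small_box: fixed grey box, x -62 to 105 mm, 124 mm wide (y), 80 tall; in its top the smaller hatch, 70 (x) by 64 mm, standing 5 mm proud of it: hinge on the far side (x = 35), free edge with three dark press marks near the robot (x = -35). Origin on the table below the closed hatch's centre. Gauge 31 mm high in the far left corner. Left or right varies. Recess under hatch: 73 x 67 mm, 31 deep.
- large_box: fixed grey box, x -76 to 125 mm, 140 mm wide (y), 80 tall; in its top the larger hatch, 104 (x) by 90 mm, standing 5 mm proud of it: hinge on the far side (x = 52), free edge with three dark press marks near the robot (x = -52). Origin on the table below the closed hatch's centre. Gauge 31 mm high in the far left corner. Left or right varies.
- small_hatch (a joint): smaller hatch: 0 closed; pressed in negative (stop -0.09); open positive, stop 2.27 rad (130 deg, leaning back). Push catch: about 6 N at the press marks presses it in 4 to 5 mm (-0.06 rad), which trips the catch; stop at 4.5 mm. When the finger then goes up, a weak spring (under 1 N) swings it open in about 1 s, its free edge sweeping a 70 mm circle about the hinge, and it stays there.
- small_hatch_edge (a point): point on the upper face of the smaller hatch, on its middle line, 20 mm from the free edge, where to press (press marks); 85 mm above the table while closed; moves with the hatch; same axes as the hatch plate (x towards the hinge, z out of its upper face)
- small_hatch_hinge (a point): middle of the smaller hatch's hinge, 77 mm above the table; turns with the hatch
- small_marker (a joint): pop marker inside the hinge, hidden, untouchable by the robot: 0 until the smaller hatch has popped; pushed to 0.006 or more by the hatch when it swings past about 60 degrees, and then stays there even if the hatch is shut again
- large_hatch (a joint): larger hatch: 0 closed; pressed in negative (stop -0.09); open positive, stop 2.27 rad (130 deg, leaning back). It has the same kind of catch; it must stay closed.
- reset (a joint): travel of the reset button: 0 up, 0.006 m fully down; springs back; 1.5 N to start it, 5 N fully down
- reset_top (a point): centre of the top of the reset button, a grey round button 24 mm across on a black collar, pressed straight down; 71 mm above the table, 9 mm below the box top, straight below the middle of the closed hatch; uncovered once the hatch is open
- jar: small closed jar, 36 mm wide, 55 mm tall, standing on the robot's side of the boxes; origin at the centre of its underside
- screwdriver: screwdriver with a black handle, 200 mm long, lying between the two boxes; origin at mid-length on the table
- mould_ring: aluminium ring, 110 mm across, 45 mm tall, right of the boxes; origin at the centre of its underside
- brush: brush with a wooden handle, 200 mm long, lying left of the boxes; origin at mid-length on the table
- mug: white mug, 76 mm wide, 85 mm tall, left of the boxes; origin at the centre of its underside
- wrench: wrench, 180 mm long, lying beyond the boxes; origin at mid-length on the table
- cup: plastic cup, 72 mm wide, 70 mm tall, right of the boxes; origin at the centre of its underside

How it is judged:
By the outcome, as a careful person would: the job done as asked, in the order asked, and still so for the second after the job is handed in, with the robot touching nothing.
It also fails if it takes over 38 s, if anything falls off the work surface, if the arm or the gripper's body presses on something with over 40 N, if the wrist force passes 120 N, or if a joint passes its speed limit or range.

## Robot

A 7-joint arm with a two-finger parallel gripper is mounted at the origin on the work surface. World frame = base frame: x ahead of the robot, y to its left, z up, the work surface at z = 0. Lengths are in mm, angles in rad, forces in N, time in s.
With the tool pointing down it reaches from about 400 to 875 mm from the base axis. Payload 4.4 kg.
Tool frame: the origin (TCP) lies midway between the tips of the shut fingers; the grasp point (between the pads) lies 19 mm behind it; z points along the fingers, y is the line along which they close (so a half turn about z gives the same grasp; the last joint's range is limited). The gripper opens to 85 mm and grips with 20 to 120 N. Pads are 22 mm wide; open, the fingers measure 114 mm over their backs; the gripper's body (76 mm by 85 mm) begins 54 mm behind the grasp point. The pads swing forward as they close: fully open they stand 13 mm farther back than shut.
Start: joints at [1.042, 0.628, 0.038, 1.517, -0.027, 0.996, -0.02], TCP at [290.224, -581.625, 231.313] pointing down, gripper open.
Joint ranges: [-3.06, 3.06], [-0.37, 2.12], [-1.25, 1.32], [0.18, 2.47], [-1.1, 4.24], [0.23, 1.98], [-2.94, 2.94]. Speed limits (rad/s): [2.57, 2.57, 3.14, 3.14, 3.14, 3.14, 3.14].

## Interface

Orientations are given as [roll, pitch, yaw] about the fixed x, y, z axes, in that order (R = Rz(yaw) Ry(pitch) Rx(roll)).
In Python, from cell import ctrl gives the robot as it stands.
- The arm moves only by the shell command python3 -m handwheel 'ROWS'. ROWS is JSON, a list of rows, each a list of 3 entries, a list of its own where there are three numbers: the turn, a rotation vector about the tool's x, y, z in degrees, then the shift along the tool's x, y, z in m, then the closure, from 0 (fully open) to 1 (shut). A call has 1 to 5 rows; each row shifts and turns the commanded pose from where the row before left it, along the tool's axes as they then stand; what a row does not reach is not made up. A row lasts 1/12 s, in which the tool goes at most 41.7 mm and 7.16 degrees, less where a joint would pass 70% of its speed; a pose out of reach is approached as far as the arm can. A call is refused whole if a number of a shift passes 0.0417 or a number of a turn 7.16, either way. A call with a gripper value outside its range is refused whole. The fingers move at their own pace and stop on an object; the grip force is fixed at half the most. Time passes only in rows, so rows that do not move let the fingers close. It gives the time, the measured TCP pose, the force, the opening and the grip force at its end, in the units of the state.
- ctrl.read_state(): the state, without advancing time (a new reading comes with each control period).
- ctrl.get_image(name): name is "side" or "top" or "wrist"; returns a dict with "pixels" (480x640x3 uint8, red, green, blue), "fx", "fy", "cx", "cy" (pixels), "pose" (4x4, takes a point from camera to world coordinates); the wrist camera has in their place "T_tool_cam" (4x4, takes a point from camera to tool coordinates, whose origin is the TCP and whose axes are the flange's). Camera axes: x right, y up, looking along -z (the intrinsics and any distortion apply to the point x, -y, -z); pixel columns grow to the right and rows downward; lengths in mm; the calibration is good to about 2 mm. The wrist camera is an equidistant fisheye: a pixel r from the principal point sees the ray r / f radians off the axis. A picture is of the moment at which its call begins: read the wrist's pose just before it. There is no depth.
- ctrl.finish_job(): hands the job in; it is judged then, once.
The state is a dict: "clock": time; "qpos": joint angles; "qd": joint speeds; "tau": joint torques, N m; "eef_pos": TCP position; "tool_rot": TCP orientation; "force": force on the tool from outside, world axes, zero at the start; "torque": the same for the moment, N m; "width": finger opening in mm; "gripper_force": force on a finger pad.
Only numpy, scipy, OpenCV 4.12 (cv2) and the standard library are available. Lean on these libraries where they do the work, as an engineer would, in place of code of your own. Each camera call takes 0.05 s, during which the arm holds its last target. There are 200 camera calls.

## Working session

There is one attempt and no reset: what is moved stays moved. The work goes in short steps, Python scripts to look and compute and a shell command to move; the robot and the scene stay as the last step left them, time stands still between calls to the robot, and variables do not carry over. Pictures are saved under pics/ and viewed, at most 10 in all, crops included, and the job is handed in when it is done.

```bash
mkdir -p pics; ls; python3 - <<'E'
from cell import ctrl
import cv2, numpy as np
s=ctrl.read_state(); print(s)
for n in ("top","side"):
    im=ctrl.get_image(n); cv2.imwrite(f"pics/{n}0.png",im["pixels"][:,:,::-1])
    print(n,{k:(v if k!="pose" else np.round(v,3).tolist()) for k,v in im.items() if k!="pixels"})
E
```

```text
pics
{'clock': 0.0, 'qpos': array([ 1.04216997,  0.62931242,  0.03841546,  1.5183799 , -0.02702817,
        0.99629437, -0.02003385]), 'qd': array([ 0.00142125, -0.00074364, -0.00120401,  0.00175576, -0.00122207,
       -0.00171557, -0.00030543]), 'tau': array([-1.18080050e-03, -5.63411522e+01,  1.22576449e+00, -1.93452805e+01,
        1.10262146e-02,  1.03773444e-02, -7.67516781e-06]), 'eef_pos': array([ 289.97820618, -581.03112268,  230.40663305]), 'tool_rot': array([-3.13971522e+00, -1.58462557e-05,  4.62798325e-01]), 'force': array([ 0.45202107, -0.03050838, -0.84113647]), 'torque': array([0.05629259, 0.01806542, 0.01659297]), 'gripper_force': 0.0, 'width': 85.49211796470783}
top {'fx': 522.2674961299084, 'fy': 522.2674961299084, 'cx': 315.53210980868766, 'cy': 240.43610207016377, 'pose': [[0.001, 0.983, -0.185, 405.925], [-1.0, -0.0, -0.006, 0.352], [-0.006, 0.185, 0.983, 1201.45], [0.0, 0.0, 0.0, 1.0]]}
side {'fx': 444.367804509963, 'fy': 444.367804509963, 'cx': 311.80981825803264, 'cy': 247.41648330438377, 'pose': [[-0.876, 0.37, -0.31, 269.744], [-0.483, -0.659, 0.577, 595.326], [0.009, 0.655, 0.755, 855.884], [0.0, 0.0, 0.0, 1.0]]}
```

View pics/top0.png

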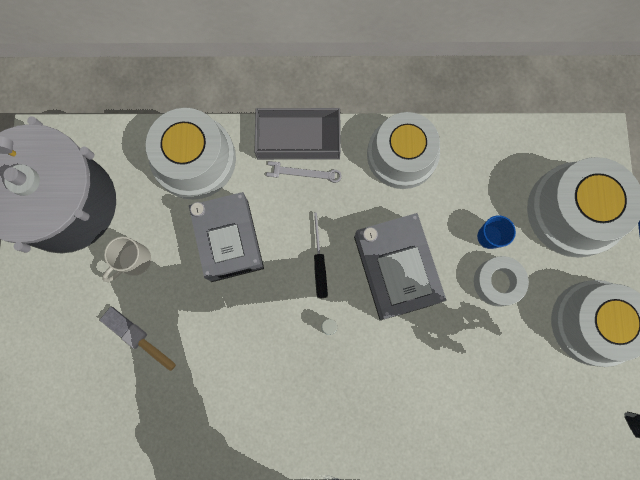

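View pics/side0.png

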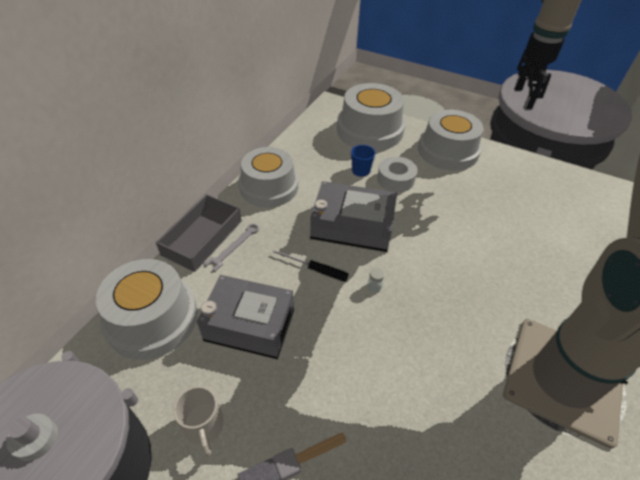

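The top view shows the small box on the left, with its light hatch at about (226,243) and press marks at about (227,250). The large box is on the right, hatch at about (405,275). The screwdriver is at (320,255) between them and the jar at (328,325). Next I measure the small hatch in both views.

```bash
cat > h.py <<'E'
from cell import ctrl
import cv2, numpy as np
def cast(im,uv,z):
    P=np.array(im["pose"]); uv=np.atleast_2d(uv).astype(float)
    d=np.c_[(uv[:,0]-im["cx"])/im["fx"],-(uv[:,1]-im["cy"])/im["fy"],-np.ones(len(uv))]@P[:3,:3].T
    return P[:3,3]+d*((z-P[2,3])/d[:,2])[:,None]
E
python3 - <<'E'
from h import *
for n,(x0,y0,x1,y1) in {"top":(195,212,262,275),"side":(228,285,285,330)}.items():
    im=ctrl.get_image(n); g=cv2.cvtColor(im["pixels"],cv2.COLOR_RGB2GRAY)
    sub=np.ascontiguousarray(g[y0:y1,x0:x1]); t,m=cv2.threshold(sub,0,255,cv2.THRESH_OTSU)
    m=cv2.morphologyEx(m,cv2.MORPH_CLOSE,np.ones((7,7)))
    c=max(cv2.findContours(m,0,1)[0],key=cv2.contourArea)[:,0]+[x0,y0]
    w=cast(im,c,85)[:,:2].astype(np.float32)
    r=cv2.minAreaRect(w); print(n,t,r,np.round(cv2.boxPoints(r)).tolist())
    cv2.imwrite(f"pics/{n}c.png",cv2.resize(im["pixels"][y0-25:y1+25,x0-25:x1+25,::-1],None,fx=5,fy=5,interpolation=2))
E
```

```text
top 138.0 ((609.6514892578125, 203.08432006835938), (69.72810363769531, 63.309635162353516), 14.285719871520996) [[568.0, 225.0], [584.0, 164.0], [651.0, 181.0], [636.0, 242.0]]
side 126.0 ((609.844482421875, 202.82473754882812), (70.52472686767578, 63.63640594482422), 14.465503692626953) [[568.0, 225.0], [584.0, 163.0], [652.0, 181.0], [636.0, 242.0]]
```

View pics/topc.png

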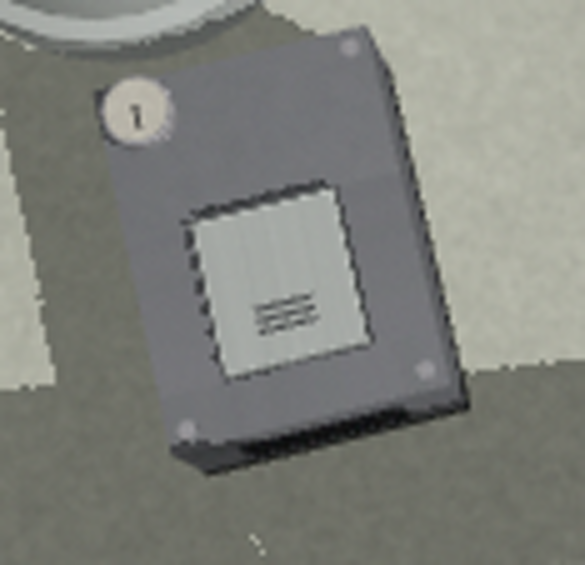

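Both views agree: hatch centre (609.7, 203), yaw 14.4°. The press point is about (594, 199). Now I move over, fingers shut.

```bash
python3 -m handwheel '[[[0,0,6.1],[0,0,-0.015],1],[[0,0,6.1],[0,0,-0.015],1],[[0,0,0],[0.023,-0.0325,0],1],[[0,0,0],[0.023,-0.0325,0],1],[[0,0,0],[0.023,-0.0325,0],1]]'
python3 -m handwheel '[[[0,0,0],[0.023,-0.0325,0],1],[[0,0,0],[0.023,-0.0325,0],1],[[0,0,0],[0.023,-0.0325,0],1],[[0,0,0],[0.023,-0.0325,0],1],[[0,0,0],[0.023,-0.0325,0],1]]'
```

```text
clock: 0.62
eef_pos: [333.0, -469.0, 261.2]
tool_rot: [3.142, -0.0, 0.248]
force: [0.0, -0.2, -0.9]
width: 25.7
gripper_force: 0.0
clock: 1.03
eef_pos: [404.5, -282.3, 261.4]
tool_rot: [3.141, -0.0, 0.25]
force: [1.0, -0.0, -0.4]
width: -0.1
gripper_force: 0.0
```

```bash
python3 -m handwheel '[[[0,0,0],[0.024,-0.034,0],1],[[0,0,0],[0.024,-0.034,0],1],[[0,0,0],[0.024,-0.034,0],1],[[0,0,0],[0.024,-0.034,0],1],[[0,0,0],[0.024,-0.034,0],1]]'
python3 -m handwheel '[[[0,0,0],[0.024,-0.034,0],1],[[0,0,0],[0.024,-0.034,0],1],[[0,0,0],[0.024,-0.034,0],1],[[0,0,0],[0.024,-0.034,0],1],[[0,0,0],[0.024,-0.034,0],1]]'
python3 -m handwheel '[[[0,0,0],[0.02,-0.03,0.03],1],[[0,0,0],[0,0,0.03],1],[[0,0,0],[0,0,0],1],[[0,0,0],[0,0,0],1]]'
```

```text
clock: 1.45
eef_pos: [478.7, -87.8, 261.5]
tool_rot: [3.141, -0.0, 0.25]
force: [1.5, -0.8, 0.3]
width: 0.0
gripper_force: 0.0
clock: 1.87
eef_pos: [553.0, 106.6, 261.3]
tool_rot: [3.141, 0.0, 0.25]
force: [1.3, -0.9, -0.8]
width: -0.1
gripper_force: 0.0
clock: 2.2
eef_pos: [561.9, 134.0, 203.4]
tool_rot: [3.141, 0.005, 0.25]
force: [0.3, -0.5, -0.4]
width: -0.2
gripper_force: 0.0
```

```bash
python3 -m handwheel '[[[0,0,0],[0.0236,-0.0275,0],1],[[0,0,0],[0.0236,-0.0275,0],1],[[0,0,0],[0,0,0.035],1],[[0,0,0],[0,0,0.035],1],[[0,0,0],[0,0,0.02],1]]'
python3 -m handwheel '[[[0,0,0],[0,0,0],1],[[0,0,0],[0,0,0],1],[[0,0,0],[0,0,0],1]]'
python3 - <<'E'
from h import *
s=ctrl.read_state(); print(s["eef_pos"],s["qpos"],s["force"])
im=ctrl.get_image("wrist"); cv2.imwrite("pics/w1.png",im["pixels"][:,:,::-1])
E
```

```text
clock: 2.62
eef_pos: [595.5, 198.2, 114.1]
tool_rot: [3.141, 0.0, 0.248]
force: [-0.4, 0.1, -0.7]
width: 0.1
gripper_force: 0.0
clock: 2.87
eef_pos: [597.5, 199.1, 117.4]
tool_rot: [3.142, -0.004, 0.248]
force: [0.4, 0.3, -0.4]
width: 0.0
gripper_force: 0.0
[597.50043563 199.14614898 117.38984226] [-0.35791881  0.7309929  -0.01434211  1.68173353  0.01533996  0.72475945
 -1.70271587] [ 0.4269352   0.2927869  -0.35997121]
```

View pics/w1.png

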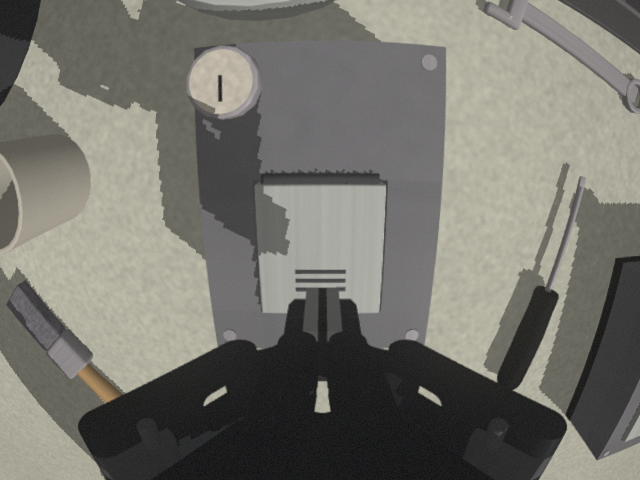

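The wrist view shows the shut fingers centred over the press marks at about (321,280), square to the hatch. I descend in small steps.

```bash
python3 -m handwheel '[[[0,0,0],[-0.005,0,0.024],1],[[0,0,0],[0,0,0],1],[[0,0,0],[0,0,0],1],[[0,0,0],[0,0,0],1]]'
python3 -m handwheel '[[[0,0,0],[0,0,0.004],1],[[0,0,0],[0,0,0],1],[[0,0,0],[0,0,0],1]]'
```

```text
clock: 3.25
eef_pos: [591.7, 198.8, 92.3]
tool_rot: [-3.141, -0.002, 0.25]
force: [0.2, 0.4, 0.3]
width: 0.1
gripper_force: 0.0
clock: 3.5
eef_pos: [590.9, 198.6, 87.1]
tool_rot: [-3.142, -0.001, 0.25]
force: [0.9, 0.6, -0.9]
width: 0.0
gripper_force: 0.0
```

```bash
python3 -m handwheel '[[[0,0,0],[0,0,0.004],1],[[0,0,0],[0,0,0],1],[[0,0,0],[0,0,0],1]]'
python3 -m handwheel '[[[0,0,0],[0,0,0.002],1],[[0,0,0],[0,0,0],1],[[0,0,0],[0,0,0],1]]'
```

```text
clock: 3.75
eef_pos: [591.2, 198.7, 83.1]
tool_rot: [-3.141, -0.001, 0.25]
force: [-0.0, -0.2, 4.1]
width: 0.1
gripper_force: 1.6
clock: 4.0
eef_pos: [591.0, 198.7, 80.9]
tool_rot: [-3.141, -0.001, 0.25]
force: [-0.2, 0.3, 2.1]
width: 0.2
gripper_force: 1.6
```

```bash
python3 -m handwheel '[[[0,0,0],[0,0,0.0015],1],[[0,0,0],[0,0,0],1],[[0,0,0],[0,0,0],1]]'
```

```text
clock: 4.25
eef_pos: [591.1, 198.7, 80.5]
tool_rot: [-3.141, -0.001, 0.25]
force: [-1.7, -0.9, 11.7]
width: -0.2
gripper_force: 5.9
```

Hatch is against its stop (11.7 N). I lift up and back, then wait over a second.

```bash
python3 -m handwheel '[[[0,0,0],[-0.005,0,-0.04],1],[[0,0,0],[-0.02,0,-0.036],1],[[0,0,0],[-0.02,0,-0.036],1],[[0,0,0],[-0.02,0,-0.03],1],[[0,0,0],[0,0,0],1]]'
python3 -m handwheel '[[[0,0,0],[0,0,0],1],[[0,0,0],[0,0,0],1],[[0,0,0],[0,0,0],1],[[0,0,0],[0,0,0],1],[[0,0,0],[0,0,0],1]]' 
python3 -m handwheel '[[[0,0,0],[0,0,0],1],[[0,0,0],[0,0,0],1],[[0,0,0],[0,0,0],1],[[0,0,0],[0,0,0],1],[[0,0,0],[0,0,0],1]]'
python3 -m handwheel '[[[0,0,0],[0,0,0],1],[[0,0,0],[0,0,0],1],[[0,0,0],[0,0,0],1],[[0,0,0],[0,0,0],1],[[0,0,0],[0,0,0],1]]'
python3 - <<'E'
from h import *
im=ctrl.get_image("wrist"); cv2.imwrite("pics/w2.png",im["pixels"][:,:,::-1])
E
```

```text
clock: 4.67
eef_pos: [527.0, 182.6, 226.4]
tool_rot: [-3.141, -0.006, 0.25]
force: [-0.8, 0.6, 0.1]
width: 0.2
gripper_force: 0.0
clock: 5.08
eef_pos: [527.4, 182.3, 219.7]
tool_rot: [3.141, 0.002, 0.25]
force: [1.0, -0.3, 0.3]
width: -0.2
gripper_force: 0.0
clock: 5.5
eef_pos: [527.7, 182.5, 221.2]
tool_rot: [3.142, -0.0, 0.25]
force: [-0.5, -0.0, -0.2]
width: 0.1
gripper_force: 0.0
clock: 5.92
eef_pos: [527.7, 182.4, 221.2]
tool_rot: [-3.142, -0.0, 0.25]
force: [-0.3, 0.4, 0.1]
width: 0.2
gripper_force: 0.0
```

View pics/w2.png

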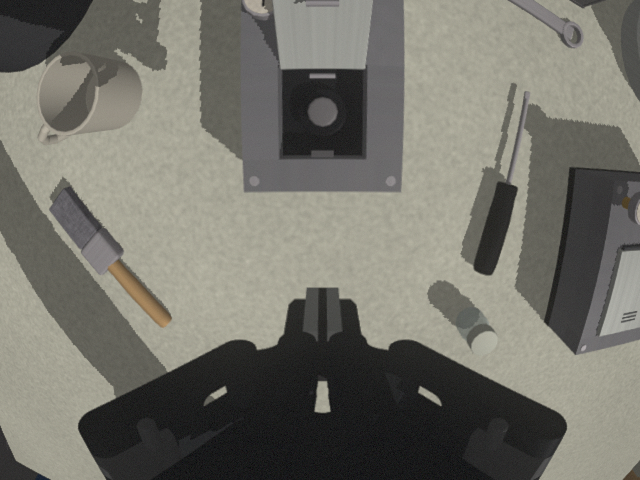

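The hatch is wide open; the button is exposed at about (322,111), centred in the recess. I hold a little longer, confirm it stays put, and check wrist camera clearance.

```bash
python3 -m handwheel '[[[0,0,0],[0,0,0],1],[[0,0,0],[0,0,0],1],[[0,0,0],[0,0,0],1],[[0,0,0],[0,0,0],1],[[0,0,0],[0,0,0],1]]'
python3 -m handwheel '[[[0,0,0],[0,0,0],1],[[0,0,0],[0,0,0],1],[[0,0,0],[0,0,0],1],[[0,0,0],[0,0,0],1],[[0,0,0],[0,0,0],1]]'
python3 - <<'E'
from h import *
from scipy.spatial.transform import Rotation as R
s=ctrl.read_state(); im=ctrl.get_image("wrist")
old=cv2.imread("pics/w2.png")[:,:,::-1].astype(int)
print("diff in hatch",np.abs(old-im["pixels"])[:70,250:380].mean())
T=np.array(im["T_tool_cam"]); print(T.round(3).tolist(), im["fx"],im["cx"],im["cy"])
g=cv2.cvtColor(im["pixels"],cv2.COLOR_RGB2GRAY)
m=(g[85:140,300:345]>75).astype(np.uint8); n,l,st,c=cv2.connectedComponentsWithStats(m)
for i in range(1,n):
    if st[i,4]>150:
        u,v=c[i]+[300,85]; a=np.array([(u-im["cx"])/im["fx"],-(v-im["cy"])/im["fy"]]); r=np.hypot(*a)
        d=np.r_[a/r*np.sin(r),-np.cos(r)]
        Rt=R.from_euler("xyz",s["tool_rot"]).as_matrix(); o=s["eef_pos"]+Rt@T[:3,3]; d=Rt@T[:3,:3]@d
        print(u,v,st[i].tolist(),(o+d*(71-o[2])/d[2]).round(1))
E
```

```text
clock: 6.38
eef_pos: [527.7, 182.5, 221.2]
tool_rot: [-3.142, -0.0, 0.25]
force: [-0.3, -0.1, -0.3]
width: -0.0
gripper_force: 0.0
clock: 6.8
eef_pos: [527.7, 182.4, 221.2]
tool_rot: [3.142, -0.0, 0.25]
force: [-1.1, 0.3, 0.5]
width: -0.1
gripper_force: 0.0
diff in hatch 1.7137728937728938
[[0.001, 0.951, 0.308, 78.906], [1.0, -0.001, 0.0, 0.484], [0.001, 0.308, -0.951, -141.843], [0.0, 0.0, 0.0, 1.0]] 371.64829954431775 322.057806632169 234.36400628087483
322.46835443037975 111.46835443037975 [8, 13, 30, 28, 632] [609.2 202.6  71. ]
```

Hatch is steady; the button measures (609.2, 202.6) and the camera clears the open hatch. Moving over it and down.

```bash
python3 -m handwheel '[[[0,0,0],[0.028,0,0],1],[[0,0,0],[0.028,0,0],1],[[0,0,0],[0.028,0,0],1],[[0,0,0],[0,0,0],1],[[0,0,0],[0,0,0],1]]'
python3 -m handwheel '[[[0,0,0],[0,0,0.035],1],[[0,0,0],[0,0,0.035],1],[[0,0,0],[0,0,0.035],1],[[0,0,0],[0,0,0.025],1],[[0,0,0],[0,0,0],1]]'
python3 -m handwheel '[[[0,0,0],[0,0,0],1],[[0,0,0],[0,0,0],1],[[0,0,0],[0,0,0],1]]'
```

```text
clock: 7.27
eef_pos: [609.6, 203.2, 220.5]
tool_rot: [3.142, 0.0, 0.249]
force: [0.2, -1.0, -0.2]
width: 0.2
gripper_force: 0.0
clock: 7.68
eef_pos: [603.6, 201.6, 85.9]
tool_rot: [3.141, 0.012, 0.25]
force: [-0.4, 0.1, 0.7]
width: 0.2
gripper_force: 0.0
clock: 7.93
eef_pos: [610.4, 203.7, 93.7]
tool_rot: [-3.141, -0.004, 0.25]
force: [0.6, -0.3, 0.9]
width: 0.1
gripper_force: 0.0
```

```bash
python3 -m handwheel '[[[0,0,0],[0,0,0.009],1],[[0,0,0],[0,0,0.008],1],[[0,0,0],[0,0,0],1],[[0,0,0],[0,0,0],1],[[0,0,0],[0,0,0],1]]'
python3 -m handwheel '[[[0,0,0],[0,0,0.004],1],[[0,0,0],[0,0,0],1],[[0,0,0],[0,0,0],1]]'
```

```text
clock: 8.35
eef_pos: [609.0, 203.2, 74.1]
tool_rot: [3.142, 0.0, 0.25]
force: [-0.5, 0.1, 0.1]
width: -0.1
gripper_force: 0.0
clock: 8.6
eef_pos: [609.5, 203.4, 70.4]
tool_rot: [-3.142, -0.001, 0.25]
force: [0.8, -0.1, 2.0]
width: -0.0
gripper_force: 0.9
```

```bash
python3 -m handwheel '[[[0,0,0],[0,0,0.003],1],[[0,0,0],[0,0,0],1],[[0,0,0],[0,0,0],1]]'
python3 -m handwheel '[[[0,0,0],[0,0,0.002],1],[[0,0,0],[0,0,0],1],[[0,0,0],[0,0,0],1]]'
```

```text
clock: 8.85
eef_pos: [609.5, 203.4, 67.4]
tool_rot: [-3.142, -0.001, 0.25]
force: [0.9, -0.5, 3.7]
width: 0.1
gripper_force: 1.7
clock: 9.1
eef_pos: [609.5, 203.4, 65.5]
tool_rot: [-3.141, -0.001, 0.25]
force: [0.0, -0.1, 4.4]
width: 0.2
gripper_force: 2.3
```

```bash
python3 -m handwheel '[[[0,0,0],[0,0,0.0015],1],[[0,0,0],[0,0,0],1],[[0,0,0],[0,0,0],1]]'
python3 -m handwheel '[[[0,0,0],[0,0,0.001],1],[[0,0,0],[0,0,0],1],[[0,0,0],[0,0,0],1]]'
```

```text
clock: 9.35
eef_pos: [609.6, 203.4, 65.0]
tool_rot: [-3.141, -0.001, 0.25]
force: [-1.4, -0.4, 9.7]
width: -0.1
gripper_force: 5.7
clock: 9.6
eef_pos: [609.6, 203.4, 64.9]
tool_rot: [-3.141, -0.002, 0.25]
force: [-2.3, -1.0, 16.2]
width: -0.2
gripper_force: 8.6
```

The button is at its stop: z 64.9, 16 N. I retreat straight up, then back.

```bash
python3 -m handwheel '[[[0,0,0],[0,0,-0.01],1],[[0,0,0],[0,0,-0.025],1],[[0,0,0],[0,0,-0.04],1],[[0,0,0],[0,0,-0.04],1],[[0,0,0],[0,0,-0.04],1]]'
python3 -m handwheel '[[[0,0,0],[-0.04,0,0],1],[[0,0,0],[-0.04,0,0],1],[[0,0,0],[0,0,0],1],[[0,0,0],[0,0,0],1],[[0,0,0],[0,0,0],1]]'
python3 -m handwheel '[[[0,0,0],[0,0,0],1],[[0,0,0],[0,0,0],1],[[0,0,0],[0,0,0],1],[[0,0,0],[0,0,0],1],[[0,0,0],[0,0,0],1]]'
python3 - <<'E'
from h import *
im=ctrl.get_image("wrist"); cv2.imwrite("pics/w3.png",im["pixels"][:,:,::-1])
E
```

```text
clock: 10.02
eef_pos: [607.5, 202.7, 218.2]
tool_rot: [3.141, 0.004, 0.25]
force: [1.7, 0.6, -0.1]
width: -0.1
gripper_force: 0.0
clock: 10.43
eef_pos: [531.5, 183.5, 217.6]
tool_rot: [3.142, -0.0, 0.25]
force: [0.6, 1.4, 0.2]
width: -0.2
gripper_force: 0.0
clock: 10.85
eef_pos: [531.8, 183.5, 217.4]
tool_rot: [3.142, 0.0, 0.25]
force: [1.2, 0.4, -0.5]
width: -0.3
gripper_force: 0.0
```

View pics/w3.png

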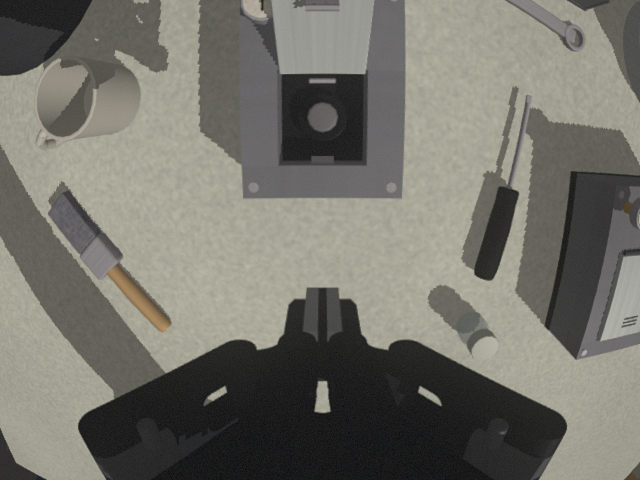

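The hatch is still wide open and the button at about (322,117) is back up. The larger hatch is shut and the loose things in view haven't moved. Handing in.

```bash
python3 -c "
from cell import ctrl
print(ctrl.finish_job())"
```

```text
the job is handed in; nothing more can be done
None
```

The job is handed in at about 11 s: I pressed the smaller hatch once, it popped wide open and stayed open, and I pressed the reset button fully down and let it come back up; the larger hatch stayed shut and nothing loose was touched.

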